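Open the key safe with its two-dial code

ROBOT

A 6-joint arm with a two-finger parallel gripper is mounted at the origin on the work surface. World frame = base frame: x ahead of the robot, y to its left, z up, the work surface at z = 0. Lengths are in mm, angles in rad, forces in N, time in s.
With the tool pointing down it reaches from about 325 to 775 mm from the base axis. Payload 9.3 kg.
Tool frame: the origin (TCP) lies at the very end of the fingers, on their centre line; the grasp point (between the pads) lies 19 mm behind it; z points along the fingers, y is the line along which they close (so a half turn about z gives the same grasp; the last joint's range is limited). The gripper opens to 85 mm and grips with 20 to 120 N. Pads are 22 mm wide; open, the fingers measure 114 mm over their backs; the gripper's body (76 mm by 85 mm) begins 54 mm behind the grasp point. The pads swing forward as they close: fully open they stand 13 mm farther back than shut.
Start: joints at [1.122, 0.259, 0.021, 1.334, 0, 1.418], TCP at [160.329, 526.11, 231.279] pointing down, gripper open.
Joint ranges: [-3.04, 3.04], [-0.91, 1.82], [-1.04, 1.36], [-1.92, 1.95], [-1.52, 1.45], [-3.14, 3.14]. Speed limits (rad/s): [2.22, 2.22, 2.79, 3.14, 3.14, 3.14].

INTERFACE

Orientations are given as a unit quaternion [w, x, y, z].
In Python, from station import arm, cams gives the robot as it stands.
- The arm moves only by the tool carry_out, never from a script. Its argument "deltas" is text: rows parted by semicolons, each of 5 numbers parted by spaces: the opening, from -1 (shut) to 1 (fully open), so that 0 is half open, then the shift along the tool's x, y, z in units of 0.2 m (1.0 is 0.2 m), then the turn about the tool's z in units of 45 degrees (1.0 is 45 degrees). A call has 1 to 12 rows; each row is the pose to reach, as a shift and turn from the pose commanded when the call began, along the tool's axes at that moment; what a row does not reach only later rows make up. A row lasts 1/10 s, in which the tool goes at most 50 mm and 8.59 degrees, less where a joint would pass 70% of its speed; a pose out of reach is approached as far as the arm can. A call with a number of a shift or a turn outside -1 to 1 is refused whole. A call with a gripper value outside its range is refused whole. The fingers move at their own pace and stop on an object; "newtons" is the grip in N (left out, the last holds). Time passes only in rows, so rows that repeat a pose let the fingers close. It gives the time, the measured TCP pose, the force, the opening and the grip force at its end, in the units of the state.
- arm.state(): the state, without advancing time (a new reading comes with each control period).
- cams.snapshot(name): name is "scene" or "top"; returns the picture (480x640x3 uint8, red, green, blue); there is no depth.
- cams.get_calibration(name): a dict with "camera_matrix" (3x3 intrinsics, pixels), "R" (3x3) and "t" (3): a world point X has camera coordinates R X + t. Camera axes: x right, y down, z forward; pixel columns grow to the right and rows downward; lengths in mm; the calibration is good to about 2 mm. A picture is of the moment at which its call begins. get_calibration takes no time and is no camera call.
- arm.hand_in(): hands the job in; it is judged then, once.
Trained networks look in the newest picture that a camera, given by its name, has taken for a name from the list of things; names that differ only in an ending like _2 or _b are one class to them, and where a whole thing is asked for, a point or a joint stands for the part that bears it (a point fixed in the world has none). Each returns a list of dicts, best first, with "score" (0 to 1); they miss things now and then, are a little off and sometimes report something else, mostly with a low value. They report only what shows in the picture. A call takes as long as a camera call.
- cams.spot_in(camera, label): "at" ([column, row] in pixels, amid what is visible of it).
The state is a dict: "time_s": time; "joint_pos": joint angles; "joint_velocities": joint speeds; "joint_efforts": joint torques, N m; "ee_pos": TCP position; "tool_rot": TCP orientation; "contact_force": force on the tool from outside, world axes, zero at the start; "wrist_torque": the same for the moment, N m; "finger_gap": finger opening in mm; "grasp_force": force on a finger pad.
Only numpy, scipy, OpenCV 4.12 (cv2) and the standard library are available. Lean on these libraries where they do the work, as an engineer would, in place of code of your own. Each camera call takes 0.05 s, during which the arm holds its last target. There are 200 camera calls.

TASK

Unlock the grey key safe on the locksmith's bench: set its left dial to 3 and its right dial to 6 (left and right as seen from the robot), then slide the steel cover fully open to the left. Leave both dials on the code, let go, and do not disturb the padlock, screwdriver and mug around it.

Things in the scene. Friction and masses are not known exactly. Their poses are not given: they have to be found in the camera images.
- safe: grey steel box, fixed to the bench, 200 (x) x 310 (y) x 62 mm high. Origin: centre of its underside; x points away from the robot, y left, z up. The half nearer the robot is a flat deck (62 mm high) with two dials at x = -52, y = +68 (left) and -68 mm (right). The other half is a key well under the sliding cover
- dial_left (a joint): left dial's angle, rad, 0 to 5.655 between stops, growing CLOCKWISE from above. Number n (0-9) is at n x 0.6283: 0 on the safe's -x side (robot's side), the others follow clockwise on a fixed aluminium ring, 94 mm wide. Light friction (0.04 N m), stays where left, no clicks. Code 3 = 1.885 rad; the lock frees only within about 0.14 rad of it
- dial_right (a joint): angle of the right dial, same build, reading and tolerance as the left. Code 6 = 3.770 rad
- cover (a joint): travel of the sliding cover, m: 0 shut, 0.085 fully open at its stop; it slides to the safe's +y (left). About 2 N of friction and light damping; stays where left. While a dial is off its code, a lug inside stops the cover within a few mm (do not force it). Once open the lugs are clear and the dials turn freely again
- dial_left_grip (a point): point on the left dial's axis, in its grip bar, 95 mm above the bench. The knob is black: a disc 44 mm across, top 11 mm above the deck, with an upright bar across it, 42 mm long, 14 mm thick, top 43 mm above the deck. A white line on half of the bar points to the number (joint 0: towards the safe's -x). The point turns with the dial; its -x is the line's way
- dial_right_grip (a point): the same point of the right dial
- cover_grip (a point): centre of the cover's handle, 94 mm above the bench, 8 mm below the handle's top. The handle is an upright dark steel bar on the cover, 60 mm long along the safe's x, 12 mm thick along y, rising 34 mm from the cover plate (93 x 150 mm, top 68 mm above the bench)
- padlock: loose brass padlock lying flat on the bench to the left of the safe, body 46 x 44 x 22 mm, shackle to its +x; origin: underside centre of the body
- screwdriver: loose screwdriver with a red handle, about 190 mm long, lying flat between the robot and the safe, about along the safe's y; origin on its underside
- mug: loose white mug, 76 mm wide, 88 mm high, to the right of the safe; origin: underside centre

How it is judged:
By the outcome, as a careful person would: the job done as asked, in the order asked, and still so for the second after the job is handed in, with the robot touching nothing.
It also fails if it takes over 72 s, if anything falls off the work surface, if the arm or the gripper's body presses on something with over 40 N, if the wrist force passes 120 N, or if a joint passes its speed limit or range.

## Working session

There is one attempt and no reset: what is moved stays moved. The work goes in short steps, Python scripts to look and compute and a tool call to move; the robot and the scene stay as the last step left them, time stands still between calls to the robot, and variables do not carry over. Pictures are saved under pics/ and viewed, at most 10 in all, crops included, and the job is handed in when it is done.

Besides the shell and the picture viewer there is one more tool, called after "Call:" by a JSON object that holds its "fn" and its "kwargs", one argument or row to a line. carry_out: Moves the arm, as the interface text tells. Shifts and turns lie within -1 to 1; 1 stands for 0.2 m of shift or 45 degrees of turn. Its arguments: {"type":"object","properties":{"deltas":{"type":"string"},"newtons":{"type":"number"}},"required":["deltas"]}

```bash
mkdir -p pics
cat > h.py <<'E'
import numpy as np, cv2
from station import arm, cams
def cal(n):
    c=cams.get_calibration(n); return [np.array(c[k],float) for k in("camera_matrix","R","t")]
def ray(n,px,z):
    K,R,t=cal(n); C=-R.T@t; d=R.T@np.linalg.inv(K)@np.array([px[0],px[1],1.]); return C+d*(z-C[2])/d[2]
def proj(n,X):
    K,R,t=cal(n); p=K@(R@np.array(X,float)+t); return p[:2]/p[2]
def save(n,f):
    im=cams.snapshot(n); cv2.imwrite('pics/'+f,im[:,:,::-1]); return im
E
python3 - <<'E'
from h import *
s=arm.state(); print(s)
for c in("top","scene"):
    save(c,c+"0.png"); K,R,t=cal(c); print(c,(-R.T@t).round(),R.round(2).tolist(),K[0,0])
    for l in("safe","dial_left","dial_right","cover","dial_left_grip","dial_right_grip","cover_grip","padlock","screwdriver","mug"):
        print(l,[(np.round(d["at"],1).tolist(),round(d["score"],2)) for d in cams.spot_in(c,l)[:3]])
E
```

```text
{'time_s': 0.0, 'joint_pos': array([ 1.12242644e+00,  2.59232258e-01,  2.07400914e-02,  1.33367177e+00,
       -3.99666693e-06,  1.41823584e+00]), 'joint_velocities': array([ 1.28225274e-03, -1.34871418e-03,  1.16426604e-05, -7.24776329e-04,
        2.11421107e-03,  9.62666410e-04]), 'joint_efforts': array([ 2.63675056e-04, -5.55649817e+01,  3.44529998e+01,  1.34688025e-02,
       -1.23862715e-04,  6.33395842e-07]), 'ee_pos': array([160.19688944, 525.86516919, 230.63585775]), 'tool_rot': array([-2.00473558e-04,  1.47366000e-01,  9.89081794e-01, -6.53762195e-04]), 'contact_force': array([ 0.26423038, -0.15321362, -0.73088606]), 'wrist_torque': array([ 0.04099247,  0.02974386, -0.00723277]), 'grasp_force': 0.0, 'finger_gap': 85.47396064584532}
top [ 411.   21. 1144.] [[-0.02, -1.0, -0.0], [-0.99, 0.02, -0.11], [0.11, -0.0, -0.99]] 562.4988578459972
safe [([305.4, 225.8], 0.55)]
dial_left [([278.5, 258.0], 0.82)]
dial_right [([346.9, 240.9], 0.82)]
cover [([329.2, 308.4], 0.69), ([330.1, 196.4], 0.68)]
dial_left_grip [([278.0, 260.7], 0.98)]
dial_right_grip [([348.0, 240.6], 0.75)]
cover_grip [([332.8, 194.2], 0.72), ([329.2, 307.6], 0.53)]
padlock [([172.2, 243.5], 0.73)]
screwdriver [([330.3, 306.1], 0.9)]
mug [([445.9, 183.4], 0.82)]
scene [963. 628. 589.] [[-0.82, 0.58, 0.01], [0.31, 0.46, -0.83], [-0.49, -0.67, -0.56]] 508.03361095870764
safe [([309.1, 283.8], 0.68)]
dial_left [([356.6, 263.3], 0.73)]
dial_right [([300.0, 229.7], 0.91)]
cover [([267.3, 266.0], 0.68)]
dial_left_grip [([355.8, 263.7], 0.65)]
dial_right_grip [([301.0, 230.6], 0.97)]
cover_grip [([268.1, 262.3], 0.73)]
padlock [([431.4, 385.3], 0.75)]
screwdriver [([371.7, 248.9], 0.68)]
mug [([196.6, 217.1], 0.88), ([354.4, 266.2], 0.41), ([268.8, 268.1], 0.2)]
```

Run:
```python
from h import *
im=cv2.imread('pics/top0.png'); c=im[130:340,140:480]; 
cv2.imwrite('pics/top0c.png',cv2.resize(c,(800,494),interpolation=cv2.INTER_CUBIC))
im=cv2.imread('pics/scene0.png'); c=im[190:390,150:450]
cv2.imwrite('pics/scene0c.png',cv2.resize(c,(800,533),interpolation=cv2.INTER_CUBIC))
def tri(a,b):
    P=[]
    for n in("top","scene"):
        K,R,t=cal(n); P.append(K@np.c_[R,t])
    X=cv2.triangulatePoints(P[0],P[1],np.array(a,float),np.array(b,float)).ravel(); return (X[:3]/X[3]).round(1)
for n,a,b in(("L",(278,260.7),(355.8,263.7)),("R",(348,240.6),(301,230.6)),("cov",(332.8,194.2),(268.1,262.3))): print(n,tri(a,b),ray("top",a,95).round(1))
```

```text
L [502.8 110.1  73.5] [499.5 109.6  95. ]
R [533.4 -21.2  81.5] [534.2 -22.5  95. ]
cov [624.7   6.8  65.6] [623.4   3.8  95. ]
```

View pics/top0c.png

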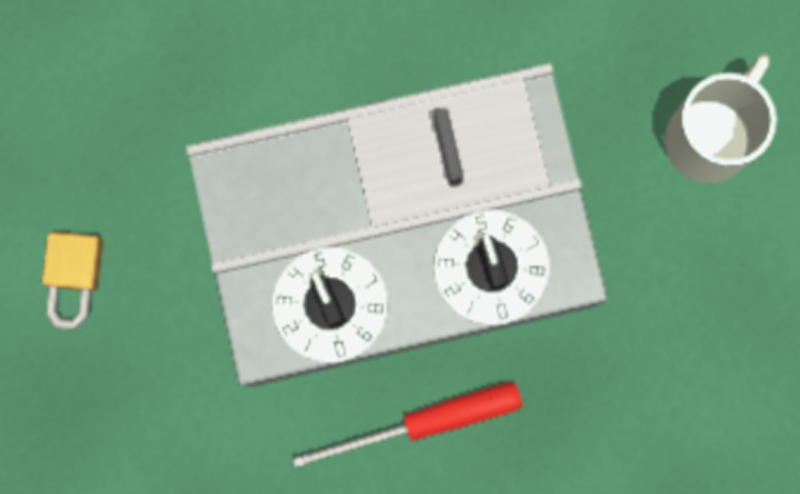

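View pics/scene0c.png

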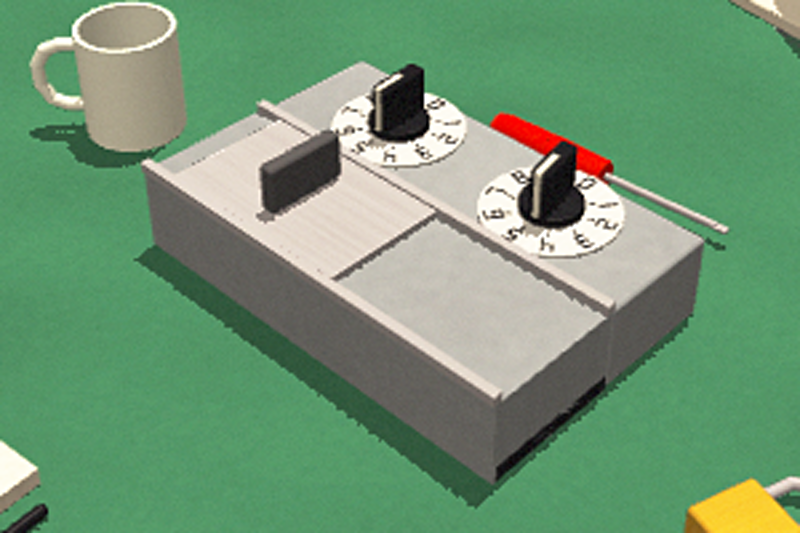

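The top view (crop ×2.35 from 140,130) shows the safe turned about 13° left. The left dial centre is near pixel (279,259) and points at about 4.7. The right dial centre is near (348,242) and points at about 4.9. The handle is at (330,193). The scene view agrees. Next I fit the safe's pose.

```bash
cat >> h.py <<'E'
def safe2w(p,q):
    c,s=np.cos(p[2]),np.sin(p[2]); return np.array([p[0]+c*q[0]-s*q[1],p[1]+s*q[0]+c*q[1],q[2]])
def yaw():
    w,x,y,z=arm.state()["tool_rot"]; return np.degrees(np.arctan2(2*(x*y+w*z),1-2*(y*y+z*z)))%360
def go(X,psi):
    "shift in tool axes (units) and turn (units) to TCP X, tool-x yaw psi deg; tool down"
    a=np.radians(yaw()); d=np.array(X)-arm.state()["ee_pos"]
    dx=np.cos(a)*d[0]+np.sin(a)*d[1]; dy=np.sin(a)*d[0]-np.cos(a)*d[1]
    return np.round([dx/200,dy/200,-d[2]/200,-((psi-yaw()+180)%360-180)/45],3)
E
python3 - <<'E'
from h import *
from scipy.optimize import least_squares
f=lambda c,o=(140,130),k=800/340:(o[0]+c[0]/k,o[1]+c[1]/k)
g=lambda c:f(c,(150,190),800/300)
obs=[("top",(-100,155,62),f((241,383))),("top",(-100,-155,62),f((605,299))),
("scene",(-100,155,62),g((703,242))),("scene",(100,155,62),g((498,398))),
("top",(-52,68,95),(278,260.)),("top",(-52,-68,95),(348,240.6)),("top",(48,-35,94),(0,0)),
("scene",(-52,68,88),(355.8,263.7)),("scene",(-52,-68,88),(300.5,230.2))]
obs=[o for o in obs if o[2]!=(0,0)]
r=lambda p:np.concatenate([proj(n,safe2w(p,q))-np.array(x) for n,q,x in obs])
s=least_squares(r,[520,60,.22],x_scale=[100,100,.1],loss='soft_l1'); p=s.x; print(p,r(p).round(1).reshape(-1,2).tolist())
np.save('p.npy',p)
for n,q in(("L",(-52,68,95)),("R",(-52,-68,95))):print(n,safe2w(p,q))
# handle ends in top
for c in((440,113),(455,181)): print("handle",ray("top",f(c),102).round(1))
for n,q in(("L",((318,272),(343,333))),("R",((484,234),(502,292)))):
    a,b=[ray("top",f(c),105) for c in q]; d=a-b; print(n,"line yaw",np.degrees(np.arctan2(d[1],d[0])),((a+b)/2).round(1), np.hypot(*d[:2]))
L=safe2w(p,(-52,68,150)); print(go([*L[:2],150],203), yaw())
E
```

```text
[5.70141893e+02 5.43331462e+01 2.08442503e-01] [[-1.9, 1.1], [0.1, -0.4], [0.9, -1.7], [-0.9, 3.3], [-0.3, -2.3], [0.3, 0.4], [0.8, -6.3], [-2.0, -3.3]]
L [505.19579079 110.10055457  95.        ]
R [533.33913677 -22.95564437  95.        ]
handle [653.3  14.1 102. ]
handle [597.7   3.5 102. ]
L line yaw 21.253131801533677 [502.6 104.1 105. ] 52.27044143457944
R line yaw 15.482477102135157 [530.8 -24.8 105. ] 48.24140446837671
[-2.256 -1.487  0.407 -0.888] 163.04955879772317
```

Call:
{"fn": "carry_out", "kwargs": {
  "deltas": "1 -0.25 -0.16 0 -0.15;1 -0.5 -0.33 0 -0.3;1 -0.75 -0.5 0 -0.45;1 -1 -0.66 0 -0.6;1 -1 -0.66 0 -0.75;1 -1 -0.66 0 -0.87",
  "newtons": 30
}}

```text
time_s: 1.7
ee_pos: [315.7, 338.5, 231.5]
tool_rot: [0.0, -0.192, 0.981, -0.0]
contact_force: [0.2, 0.2, -0.1]
finger_gap: 85.2
grasp_force: 0.0
```

Run:
```python
from h import *
print(arm.state()["ee_pos"],yaw(),go([505,110,150],202))
```

```text
[315.73715771 338.51918378 231.46358353] 202.1891720144919 [-0.445 -1.415  0.407  0.004]
```

Call:
{"fn": "carry_out", "kwargs": {
  "deltas": "1 -0.07 -0.22 0 0;1 -0.14 -0.44 0 0;1 -0.21 -0.66 0 0;1 -0.27 -0.85 0 0;1 -0.31 -1 0 0;1 -0.31 -1 0 0"
}}

```text
time_s: 2.3
ee_pos: [448.2, 177.2, 231.0]
tool_rot: [0.0, -0.191, 0.982, -0.0]
contact_force: [-0.0, 0.5, 0.4]
finger_gap: 85.4
grasp_force: 0.0
```

Run:
```python
from h import *
print(arm.state()["ee_pos"],yaw(),go([505,110,150],202))
```

```text
[448.20957347 177.18572182 230.97681077] 201.97873455810813 [-0.138 -0.418  0.405 -0.   ]
```

Call:
{"fn": "carry_out", "kwargs": {
  "deltas": "1 -0.07 -0.21 0 0;1 -0.138 -0.418 0 0;1 -0.138 -0.418 0.2 0;1 -0.138 -0.418 0.4 0;1 -0.138 -0.418 0.5 0;1 -0.138 -0.418 0.5 0;1 -0.138 -0.418 0.5 0"
}}

```text
time_s: 3.0
ee_pos: [503.4, 113.2, 132.0]
tool_rot: [0.0, -0.193, 0.981, 0.0]
contact_force: [-0.2, -0.6, -0.3]
finger_gap: 85.4
grasp_force: 0.0
```

Run:
```python
from h import *
print(arm.state()["ee_pos"],yaw(),go([505,110,79],202))
im=save("scene","s1.png"); cv2.imwrite('pics/s1c.png',cv2.resize(im[130:370,200:500],(750,600))[:,:,::-1])
```

```text
[503.36109194 113.2198034  131.97637513] 202.22724147793724 [-0.001 -0.018  0.265  0.005]
```

View pics/s1c.png

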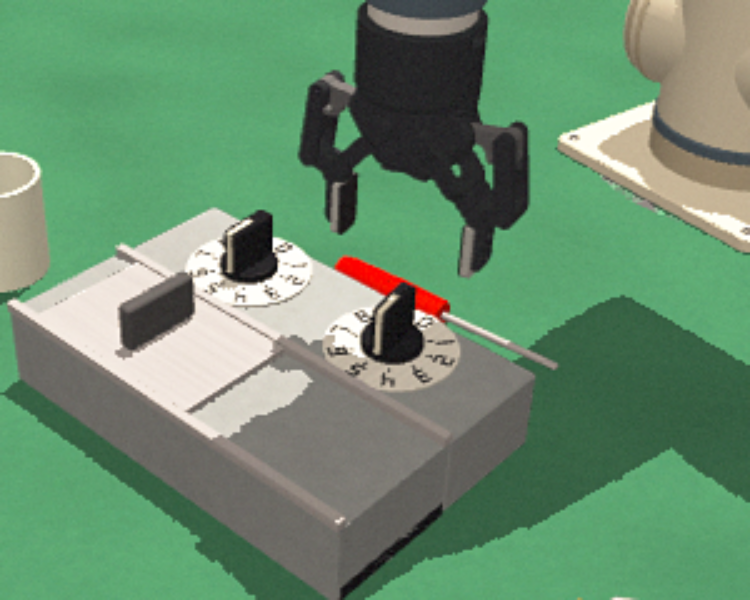

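The crop shows the gripper above the left dial, with its fingers on either side of the bar at about (395,290). The line points between 4 and 5. I go down and grip.

Call:
{"fn": "carry_out", "kwargs": {
  "deltas": "1 0 -0.016 0.1 0;1 0 -0.016 0.2 0;1 0 -0.016 0.265 0;1 0 -0.016 0.265 0;-1 0 -0.016 0.265 0;-1 0 -0.016 0.265 0;-1 0 -0.016 0.265 0;-1 0 -0.016 0.265 0;-1 0 -0.016 0.265 0;-1 0 -0.016 0.265 0;-1 0 -0.016 0.265 0;-1 0 -0.016 0.265 0",
  "newtons": 30
}}

```text
time_s: 4.25
ee_pos: [505.1, 108.8, 78.9]
tool_rot: [0.0, -0.192, 0.981, -0.001]
contact_force: [-0.1, -5.9, 4.5]
finger_gap: 13.2
grasp_force: 34.0
```

Run:
```python
from h import *
s=arm.state();print(s["ee_pos"],yaw(),s["finger_gap"],s["grasp_force"],s["contact_force"],s["wrist_torque"],s["joint_pos"])
```

```text
[505.10812732 108.83566166  78.89357221] 202.15771108828673 13.156393738501297 33.97098004817963 [-0.08949759 -5.92985756  4.4723903 ] [-1.12928328 -0.05040139 -0.00234837] [ 0.05097794  0.29592574 -0.33542382  0.93813278 -0.00218509 -0.33574786]
```

Call:
{"fn": "carry_out", "kwargs": {
  "deltas": "-1 0.003 -0.008 0 -0.1;-1 0.003 -0.008 0 -0.2;-1 0.003 -0.008 0 -0.3;-1 0.003 -0.008 0 -0.4;-1 0.003 -0.008 0 -0.5;-1 0.003 -0.008 0 -0.6;-1 0.003 -0.008 0 -0.7;-1 0.003 -0.008 0 -0.8;-1 0.003 -0.008 0 -0.9;-1 0.003 -0.008 0 -1;-1 0.003 -0.008 0 -1"
}}

```text
time_s: 5.35
ee_pos: [504.6, 109.0, 78.9]
tool_rot: [0.001, -0.555, 0.832, 0.001]
contact_force: [-1.8, 4.5, 6.5]
finger_gap: 13.6
grasp_force: 34.3
```

Run:
```python
from h import *
s=arm.state();print(s["ee_pos"],yaw(),s["finger_gap"],s["grasp_force"],s["contact_force"],s["wrist_torque"],(264.2-yaw())/45)
```

```text
[504.60391497 109.00464215  78.89779271] 247.39335303257138 13.550018417137554 34.274808168411255 [-1.78509804  4.46871255  6.5091906 ] [0.95049745 0.53060131 0.00538901] 0.3734810437206357
```

Call:
{"fn": "carry_out", "kwargs": {
  "deltas": "-1 0 0 0 -0.1;-1 0 0 0 -0.2;-1 0 0 0 -0.3;-1 0 0 0 -0.375;-1 0 0 0 -0.375;-1 0 0 0 -0.375;-1 0 0 0 -0.375;1 0 0 0 -0.375;1 0 0 0 -0.375;1 0 0 0 -0.375;1 0 0 0 -0.375;1 0 0 0 -0.375"
}}

```text
time_s: 6.55
ee_pos: [504.5, 108.1, 78.2]
tool_rot: [-0.0, -0.67, 0.743, 0.0]
contact_force: [0.1, 0.2, 0.5]
finger_gap: 84.0
grasp_force: 0.0
```

Call:
{"fn": "carry_out", "kwargs": {
  "deltas": "1 0 0 0 0;1 0 0 -0.15 0;1 0 0 -0.3 0;1 0 0 -0.35 0;1 0 0 -0.35 0.15;1 0 0 -0.35 0.3;1 0 0 -0.35 0.45;1 0 0 -0.35 0.6;1 0 0 -0.35 0.75;1 0 0 -0.35 0.9;1 0 0 -0.35 1;1 0 0 -0.35 1"
}}

```text
time_s: 7.75
ee_pos: [504.3, 108.1, 147.8]
tool_rot: [-0.0, -0.334, 0.943, 0.0]
contact_force: [-0.7, 0.4, -0.3]
finger_gap: 85.5
grasp_force: 0.0
```

Run:
```python
from h import *
s=arm.state();print(s["ee_pos"],yaw(),s["finger_gap"],s["contact_force"],go([533,-23,149],195.5))
```

```text
[504.34404828 108.12197492 147.79290191] 219.01274327910474 85.54703605832702 [-0.74944528  0.37824807 -0.27476058] [ 0.301 -0.6   -0.006  0.523]
```

Call:
{"fn": "carry_out", "kwargs": {
  "deltas": "1 0.1 -0.2 0 0.17;1 0.2 -0.4 0 0.34;1 0.3 -0.6 0 0.5;1 0.3 -0.6 0 0.52;1 0.3 -0.6 0.15 0.52;1 0.3 -0.6 0.3 0.52;1 0.3 -0.6 0.34 0.52;1 0.3 -0.6 0.34 0.52"
}}

```text
time_s: 8.55
ee_pos: [532.8, -22.3, 79.4]
tool_rot: [-0.001, -0.137, 0.991, 0.0]
contact_force: [-0.3, -0.1, -0.8]
finger_gap: 85.9
grasp_force: 0.0
```

Call:
{"fn": "carry_out", "kwargs": {
  "deltas": "-1 0 0 0 0;-1 0 0 0 0;-1 0 0 0 0;-1 0 0 0 0;-1 0 0 0 0;-1 0 0 0 0;-1 0 0 0 0;-1 0 0 0 0"
}}

```text
time_s: 9.35
ee_pos: [534.2, -24.0, 81.0]
tool_rot: [0.001, -0.136, 0.991, -0.001]
contact_force: [0.6, -4.9, 4.0]
finger_gap: 13.3
grasp_force: 35.1
```

Run:
```python
from h import *
s=arm.state();print(s["ee_pos"],yaw(),s["finger_gap"],s["grasp_force"],s["contact_force"],s["wrist_torque"],(yaw()-156.2)/45)
```

```text
[534.20044729 -24.00812409  81.0097192 ] 195.63853669407897 13.308365392330142 35.117066502571106 [ 0.59297163 -4.93995972  3.98006846] [-1.08794991  0.03916373  0.07613602] 0.8764119265350884
```

Call:
{"fn": "carry_out", "kwargs": {
  "deltas": "-1 0 -0.007 0 0.1;-1 0 -0.007 0 0.2;-1 0 -0.007 0 0.3;-1 0 -0.007 0 0.4;-1 0 -0.007 0 0.5;-1 0 -0.007 0 0.6;-1 0 -0.007 0 0.7;-1 0 -0.007 0 0.8;-1 0 -0.007 0 0.875;-1 0 -0.007 0 0.875;-1 0 -0.007 0 0.875;-1 0 -0.007 0 0.875"
}}

```text
time_s: 10.55
ee_pos: [534.3, -25.6, 81.0]
tool_rot: [0.001, 0.206, 0.979, -0.001]
contact_force: [-1.9, -7.2, 5.3]
finger_gap: 13.3
grasp_force: 35.3
```

Call:
{"fn": "carry_out", "kwargs": {
  "deltas": "1 0 0 0 0;1 0 0 0 0;1 0 0 0 0;1 0 0 0 0;1 0 0 0 0;1 0 0 0 0;1 0 0 -0.15 0;1 0 0 -0.3 0;1 0 0 -0.4 0;1 0 0 -0.5 0;1 0 0 -0.5 0;1 0 0 -0.5 0"
}}

```text
time_s: 11.75
ee_pos: [534.0, -24.2, 180.1]
tool_rot: [0.0, 0.205, 0.979, -0.0]
contact_force: [0.1, -1.1, 0.2]
finger_gap: 85.5
grasp_force: 0.0
```

Run:
```python
from h import *
s=arm.state();print(s["ee_pos"],yaw(),s["finger_gap"],go([625.5,9,180],192))
im=save("scene","s2.png"); cv2.imwrite('pics/s2c.png',cv2.resize(im[190:370,200:440],(800,600),interpolation=cv2.INTER_CUBIC)[:,:,::-1])
```

```text
[533.992582   -24.15832939 180.09307963] 156.30420738411937 85.50522769326147 [-0.352  0.336  0.    -0.793]
```

View pics/s2c.png

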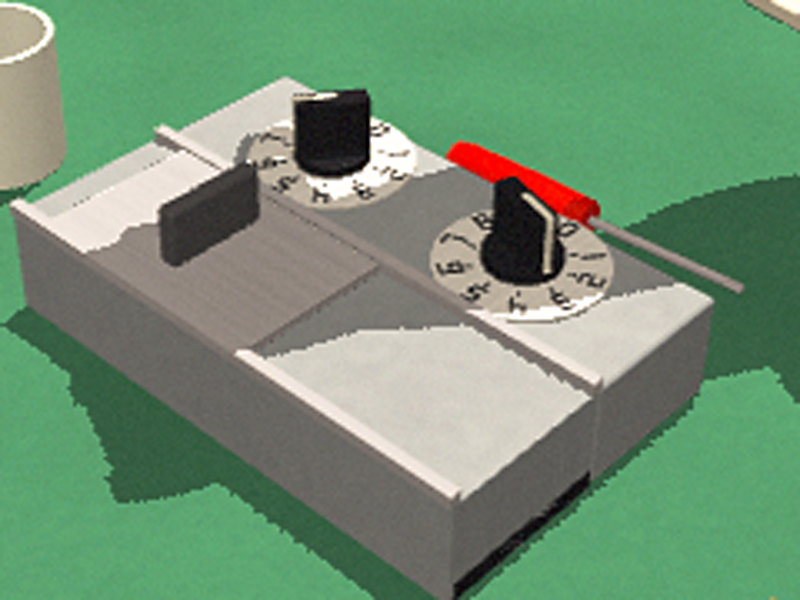

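The crop shows the left dial's line towards 3 and the right dial's towards 6. The handle is still at about (210,215). I move to the handle.

Call:
{"fn": "carry_out", "kwargs": {
  "deltas": "1 -0.15 0.14 0 -0.15;1 -0.3 0.28 0 -0.3;1 -0.352 0.336 0 -0.45;1 -0.352 0.336 0 -0.6;1 -0.352 0.336 0 -0.79;1 -0.352 0.336 0 -0.79;1 -0.352 0.336 0.2 -0.79;1 -0.352 0.336 0.4 -0.79;1 -0.352 0.336 0.5 -0.79;1 -0.352 0.336 0.5 -0.79;1 -0.352 0.336 0.5 -0.79"
}}

```text
time_s: 12.9
ee_pos: [625.4, 9.0, 80.4]
tool_rot: [-0.0, -0.102, 0.995, 0.0]
contact_force: [0.4, -0.2, 0.1]
finger_gap: 85.3
grasp_force: 0.0
```

Call:
{"fn": "carry_out", "kwargs": {
  "deltas": "-1 0 0 0 0;-1 0 0 0 0;-1 0 0 0 0;-1 0 0 0 0;-1 0 0 0 0;-1 0 0 0 0;-1 0 0 0 0;-1 0 0 0 0"
}}

```text
time_s: 13.7
ee_pos: [625.6, 9.0, 80.7]
tool_rot: [0.0, -0.103, 0.995, -0.0]
contact_force: [-1.1, -0.2, 6.0]
finger_gap: 11.2
grasp_force: 32.3
```

Run:
```python
from h import *
s=arm.state();print(s["ee_pos"],yaw(),s["finger_gap"],s["grasp_force"],s["contact_force"],s["wrist_torque"])
```

```text
[625.61243456   8.96746549  80.72662236] 191.8428343770304 11.154308295318739 32.305355072021484 [-1.06580201 -0.16913084  5.97183718] [-0.15423866  0.23648287 -0.11520455]
```

Call:
{"fn": "carry_out", "kwargs": {
  "deltas": "-1 0 0.02 0 0;-1 0 0.04 0 0;-1 0 0.06 0 0;-1 0 0.08 0 0;-1 0 0.08 0 0"
}}

```text
time_s: 14.2
ee_pos: [622.3, 25.0, 80.7]
tool_rot: [0.0, -0.103, 0.995, -0.0]
contact_force: [-1.3, 1.1, 5.0]
finger_gap: 11.0
grasp_force: 32.5
```

Call:
{"fn": "carry_out", "kwargs": {
  "deltas": "-1 0 0.04 0 0;-1 0 0.08 0 0;-1 0 0.12 0 0;-1 0 0.16 0 0;-1 0 0.2 0 0;-1 0 0.24 0 0;-1 0 0.28 0 0;-1 0 0.31 0 0;-1 0 0.33 0 0;-1 0 0.345 0 0;-1 0 0.352 0 0;-1 0 0.352 0 0"
}}

```text
time_s: 15.4
ee_pos: [608.6, 91.1, 80.7]
tool_rot: [0.001, -0.102, 0.995, -0.002]
contact_force: [2.1, -13.6, 4.9]
finger_gap: 11.1
grasp_force: 32.4
```

Run:
```python
from h import *
s=arm.state();d=s["ee_pos"]-[625.6,9,80.7];print(s["ee_pos"],yaw(),np.hypot(*d[:2]),np.degrees(np.arctan2(-d[0],d[1])),s["contact_force"])
```

```text
[608.64146855  91.11188386  80.6953487 ] 191.7528196349594 83.84481653562892 11.669203907740265 [  2.10695568 -13.57102481   4.92791988]
```

Call:
{"fn": "carry_out", "kwargs": {
  "deltas": "1 0 0 0 0;1 0 0 0 0;1 0 0 0 0;1 0 0 0 0;1 0 0 0 0;1 0 0 0 0;1 0 0 -0.2 0;1 0 0 -0.4 0;1 0 0 -0.6 0;1 0 0 -0.8 0;1 0 0 -1 0;1 0 0 -1 0"
}}

```text
time_s: 16.6
ee_pos: [609.1, 93.8, 286.1]
tool_rot: [0.004, -0.103, 0.995, -0.0]
contact_force: [0.2, 0.1, -0.0]
finger_gap: 85.5
grasp_force: 0.0
```

Call:
{"fn": "carry_out", "kwargs": {
  "deltas": "1 0.2 0.2 0 0;1 0.4 0.4 0 0;1 0.6 0.6 0 0;1 0.7 0.8 0 0;1 0.7 1 0 0;1 0.7 1 0 0;1 0.7 1 0 0;1 0.7 1 0 0"
}}

```text
time_s: 17.4
ee_pos: [429.9, 260.1, 279.9]
tool_rot: [-0.0, -0.103, 0.995, -0.0]
contact_force: [0.2, 0.6, 0.3]
finger_gap: 85.4
grasp_force: 0.0
```

Run:
```python
from h import *
im=save("top","t3.png"); cv2.imwrite('pics/t3c.png',cv2.resize(im[130:340,140:480],(800,494),interpolation=cv2.INTER_CUBIC)[:,:,::-1])
s=arm.state();print(s["ee_pos"],s["contact_force"],s["joint_velocities"].round(3))
```

```text
[430.15409629 259.76667815 279.88328229] [ 0.14938429 -0.34378808  0.80609093] [-0.013  0.002  0.001  0.002  0.001  0.003]
```

View pics/t3c.png

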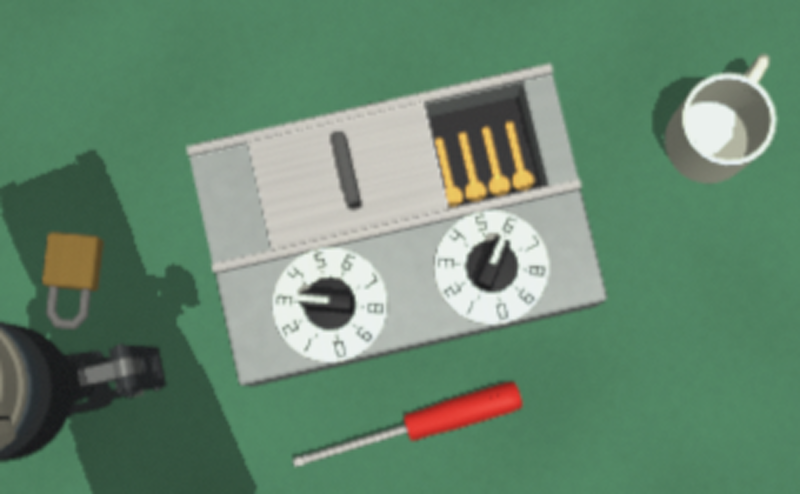

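The crop shows the cover open with the keys in view, the handle at about (346,170), and the dials on 3 and 6. The padlock, screwdriver and mug look unmoved. I check the cover travel numerically.

Run:
```python
from h import *
def cen(f,cx,cy):
    g=cv2.imread('pics/'+f,0).astype(float); x,y=int(140+cx/2.353),int(130+cy/2.353); w=g[y-19:y+20,x-9:x+10]; m=np.clip(130-w,0,60)
    Y,X=np.mgrid[y-19:y+20,x-9:x+10]; return ray("top",((m*X).sum()/m.sum(),(m*Y).sum()/m.sum()),100)
a=cen('top0.png',447,147);b=cen('t3.png',346,170);print(a,b,np.linalg.norm(a-b))
```

```text
[624.40857673   9.81422594 100.        ] [608.62571501  90.94261166 100.        ] 82.6493417583516
```

```bash
python3 -c "
from station import arm
print(arm.hand_in())"
```

```text
the job is handed in; nothing more can be done
None
```

I set the left dial to 3 and the right to 6, slid the cover left until it hit its stop (83–84 mm measured, 85 mm nominal), let go, and handed the job in at about 17.5 s; the padlock, screwdriver and mug look unmoved.

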